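Find the loaded gear case by its weight and feed it to the end stops

ROBOT

A 6-joint arm with a two-finger parallel gripper is mounted at the origin on the work surface. World frame = base frame: x ahead of the robot, y to its left, z up, the work surface at z = 0. Lengths are in mm, angles in rad, forces in N, time in s.
With the tool pointing down it reaches from about 350 to 875 mm from the base axis. Payload 4.2 kg.
Tool frame: the origin (TCP) lies between the finger pads; the fingertips stand 14 mm ahead of it and the grasp point (between the pads) lies 5 mm behind it; z points along the fingers, y is the line along which they close (so a half turn about z gives the same grasp; the last joint's range is limited). The gripper opens to 85 mm and grips with 20 to 120 N. Pads are 22 mm wide; open, the fingers measure 114 mm over their backs; the gripper's body (76 mm by 85 mm) begins 54 mm behind the grasp point. The pads swing forward as they close: fully open they stand 13 mm farther back than shut.
Start: joints at [-0.86, 0.385, 0.008, 0, -1.194, -0.259], TCP at [272.878, -562.261, 245.312] pointing down, gripper open.
Joint ranges: [-3.14, 3.14], [-1.21, 2.06], [-1.07, 1.41], [-3.16, 2.05], [-2.99, -0.16], [-3.1, 3.1]. Speed limits (rad/s): [2.79, 2.79, 3.14, 3.14, 3.14, 3.14].

INTERFACE

Orientations are given as a unit quaternion [x, y, z, w].
In Python, from bench import * gives the robot as it stands.
- The arm moves only by the tool carry_out, never from a script. Its argument "motion" is a list of rows, each a list of 7 numbers: the turn, a rotation vector about the tool's x, y, z in rad, then the shift along the tool's x, y, z in mm, then the opening, from -1 (shut) to 1 (fully open), so that 0 is half open. A call has 1 to 5 rows; each row is the pose to reach, as a shift and turn from the pose commanded when the call began, along the tool's axes at that moment; what a row does not reach only later rows make up. A row lasts 1/8 s, in which the tool goes at most 62.5 mm and 10.7 degrees, less where a joint would pass 70% of its speed; a pose out of reach is approached as far as the arm can. A call with a gripper value outside its range is refused whole. The fingers move at their own pace and stop on an object; the grip force is fixed at half the most. Time passes only in rows, so rows that repeat a pose let the fingers close. It gives the time, the measured TCP pose, the force, the opening and the grip force at its end, in the units of the state.
- read_state(): the state, without advancing time (a new reading comes with each control period).
- get_image(name): name is "scene" or "top" or "wrist"; returns a dict with "color" (480x640x3 uint8, blue, green, red), "mtx" (3x3 intrinsics, pixels), "position" and "orientation" of the camera in the world. Camera axes: x right, y down, z forward; pixel columns grow to the right and rows downward; lengths in mm; the calibration is good to about 2 mm. A picture is of the moment at which its call begins. There is no depth.
- job_done(): hands the job in; it is judged then, once.
The state is a dict: "clock": time; "joints": joint angles; "joint_vel": joint speeds; "joint_efforts": joint torques, N m; "position": TCP position; "ee_rot": TCP orientation; "contact_force": force on the tool from outside, world axes, zero at the start; "wrist_torque": the same for the moment, N m; "gripper_width": finger opening in mm; "grasp_force": force on a finger pad.
Only numpy, scipy, OpenCV 4.12 (cv2) and the standard library are available. Lean on these libraries where they do the work, as an engineer would, in place of code of your own. Each camera call takes 0.05 s, during which the arm holds its last target. There are 200 camera calls.

TASK

One of the three identical closed blue cases on the mat still holds its steel gears; the other two are empty. Lift them to feel which one is heavy, leave the empty ones standing where they were, set the full case down gently between the guides of the aluminium feed plate and slide it home, flush against both yellow end stops. Let go of it and only then press the green button to report it, disturbing nothing else.

Things in the scene. Friction and masses are not known exactly. Their poses are not given: they have to be found in the camera images.
- case_a: one of three alike closed cases, blue with grey lid (latched shut): 56 mm wide (x), 100 long (y), 58 high, flat long sides; latches stand 3 mm out of the short ends. Origin at the underside's centre, z up. Empty 0.13 to 0.18 kg, full 0.50 to 0.73 kg; which is full changes every time. Grip from above across the 56 mm at about half height. Load has 2 mm of play
- case_b: one of three alike closed cases, blue with grey lid (latched shut): 56 mm wide (x), 100 long (y), 58 high, flat long sides; latches stand 3 mm out of the short ends. Origin at the underside's centre, z up. Empty 0.13 to 0.18 kg, full 0.50 to 0.73 kg; which is full changes every time. Grip from above across the 56 mm at about half height. Load has 2 mm of play
- case_c: one of three alike closed cases, blue with grey lid (latched shut): 56 mm wide (x), 100 long (y), 58 high, flat long sides; latches stand 3 mm out of the short ends. Origin at the underside's centre, z up. Empty 0.13 to 0.18 kg, full 0.50 to 0.73 kg; which is full changes every time. Grip from above across the 56 mm at about half height. Load has 2 mm of play
- mat: thin dark rubber mat on the counter, 150 mm (x) by 370 mm (y) by 3 mm thick, fixed; the three cases stand on it in a row along its y, about 115 mm apart, with their long side roughly along the mat's x. Origin at the centre of its underside
- feed: fixed aluminium feed plate, 8 mm thick, x from -90 to +80 mm, 136 mm wide (y); origin at its underside below the middle of the guides' spacing, x towards the stops. Two steel guides along x, from -60 to +44 mm, 10 mm above the plate, 114 mm apart inside: a case goes between them with its long side across (case x along plate x). The full case takes about 4 to 9 N to slide on it
- feed_home (a point): on the plate's top face (8 mm above the counter, 22 mm along +x from the feed origin): the case's underside centre lies here when its long side touches both stops; axes as feed, x into the stops. Stops: yellow, 22 mm wide, 28 mm above the plate, centred 40 mm either side (y), faces 28 mm ahead (x); the 58 mm gap between them is open for a finger
- enclosure: grey enclosure fixed on the counter, 72 by 72 by 45 mm high, with the green push button in the middle of its top. Origin at the centre of the underside
- ok_button (a joint): travel of the green button: 0 when up, 0.006 m fully down; a spring pushes it back, about 5 N when fully down
- ok_button_top (a point): centre of the top face of the green button (32 mm in diameter), pressed straight down
- gear_cover: loose matte black round plastic gear cover, 108 mm over its lugs and 32 mm high; leave it alone. Origin at the centre of the underside
- gearbox: grey gear reducer with a polished steel output shaft (25 mm thick, 70 mm above the counter, pointing to its -x and ending 117 mm from its origin) and a motor behind, 150 mm wide at the foot, 140 mm high; fixed, leave it alone. Origin at the centre of the underside
- parts_case: clear acrylic parts case, 100 by 170 by 45 mm, with a closed hinged clear lid; fixed to the counter, leave it alone. Origin at the centre of the underside
- parts_lid (a joint): opening angle of the clear lid of the acrylic parts case: 0 closed; to be left closed

How it is judged (in metres and radians):
On the way, in this order (a step that is already met when the one before it is completed fails the run):
1. the full case rests on the feed plate between the guides, flush against both yellow end stops, and is let go (((x of case_a in the frame of feed_home between -0.003 and 0.003 m and y of case_a in the frame of feed_home between -0.01 and 0.01 m and z of case_a in the frame of feed_home between -0.003 and 0.003 m and angle between the x axis of case_a and the x axis of feed_home, either way round below 0.04 rad and contact force between case_a and feed above 3 N and contact force between the fingers and case_a below 0.1 N) or (x of case_b in the frame of feed_home between -0.003 and 0.003 m and y of case_b in the frame of feed_home between -0.01 and 0.01 m and z of case_b in the frame of feed_home between -0.003 and 0.003 m and angle between the x axis of case_b and the x axis of feed_home, either way round below 0.04 rad and contact force between case_b and feed above 3 N and contact force between the fingers and case_b below 0.1 N) or (x of case_c in the frame of feed_home between -0.003 and 0.003 m and y of case_c in the frame of feed_home between -0.01 and 0.01 m and z of case_c in the frame of feed_home between -0.003 and 0.003 m and angle between the x axis of case_c and the x axis of feed_home, either way round below 0.04 rad and contact force between case_c and feed above 3 N and contact force between the fingers and case_c below 0.1 N))), for 0.2 s.
2. the green button is pressed down with the full case home (value of joint ok_button above 0.0045 m and ((x of case_a in the frame of feed_home between -0.003 and 0.003 m and y of case_a in the frame of feed_home between -0.01 and 0.01 m and z of case_a in the frame of feed_home between -0.003 and 0.003 m and angle between the x axis of case_a and the x axis of feed_home, either way round below 0.04 rad and contact force between case_a and feed above 3 N) or (x of case_b in the frame of feed_home between -0.003 and 0.003 m and y of case_b in the frame of feed_home between -0.01 and 0.01 m and z of case_b in the frame of feed_home between -0.003 and 0.003 m and angle between the x axis of case_b and the x axis of feed_home, either way round below 0.04 rad and contact force between case_b and feed above 3 N) or (x of case_c in the frame of feed_home between -0.003 and 0.003 m and y of case_c in the frame of feed_home between -0.01 and 0.01 m and z of case_c in the frame of feed_home between -0.003 and 0.003 m and angle between the x axis of case_c and the x axis of feed_home, either way round below 0.04 rad and contact force between case_c and feed above 3 N))), for 0.03 s.
At the end, for the whole second after the job is handed in: Full case (over 3 N on the plate) at rest flat on the feed plate between the guides, within 3 mm and 0.04 rad of flush with both stops; empty cases upright, at rest within 30 mm of their start; button pressed over 4.5 of its 6 mm after that, and back up (((x of case_a in the frame of feed_home between -0.003 and 0.003 m and y of case_a in the frame of feed_home between -0.01 and 0.01 m and z of case_a in the frame of feed_home between -0.003 and 0.003 m and angle between the x axis of case_a and the x axis of feed_home, either way round below 0.04 rad and contact force between case_a and feed above 3 N and linear speed of each of case_a, case_b, case_c below 0.02 m/s and distance of each of case_b, case_c from where it was at the start of the episode below 0.03 m and angle between each of case_b, case_c's own z axis and vertical below 0.1 rad) or (x of case_b in the frame of feed_home between -0.003 and 0.003 m and y of case_b in the frame of feed_home between -0.01 and 0.01 m and z of case_b in the frame of feed_home between -0.003 and 0.003 m and angle between the x axis of case_b and the x axis of feed_home, either way round below 0.04 rad and contact force between case_b and feed above 3 N and linear speed of each of case_b, case_a, case_c below 0.02 m/s and distance of each of case_a, case_c from where it was at the start of the episode below 0.03 m and angle between each of case_a, case_c's own z axis and vertical below 0.1 rad) or (x of case_c in the frame of feed_home between -0.003 and 0.003 m and y of case_c in the frame of feed_home between -0.01 and 0.01 m and z of case_c in the frame of feed_home between -0.003 and 0.003 m and angle between the x axis of case_c and the x axis of feed_home, either way round below 0.04 rad and contact force between case_c and feed above 3 N and linear speed of each of case_c, case_a, case_b below 0.02 m/s and distance of each of case_a, case_b from where it was at the start of the episode below 0.03 m and angle between each of case_a, case_b's own z axis and vertical below 0.1 rad)) and value of joint ok_button below 0.0015 m); the robot touches nothing.
It fails at once if the button is pressed while the full case is not home against the stops (value of joint ok_button above 0.003 m and not ((x of case_a in the frame of feed_home between -0.003 and 0.003 m and y of case_a in the frame of feed_home between -0.01 and 0.01 m and z of case_a in the frame of feed_home between -0.003 and 0.003 m and angle between the x axis of case_a and the x axis of feed_home, either way round below 0.04 rad and contact force between case_a and feed above 3 N) or (x of case_b in the frame of feed_home between -0.003 and 0.003 m and y of case_b in the frame of feed_home between -0.01 and 0.01 m and z of case_b in the frame of feed_home between -0.003 and 0.003 m and angle between the x axis of case_b and the x axis of feed_home, either way round below 0.04 rad and contact force between case_b and feed above 3 N) or (x of case_c in the frame of feed_home between -0.003 and 0.003 m and y of case_c in the frame of feed_home between -0.01 and 0.01 m and z of case_c in the frame of feed_home between -0.003 and 0.003 m and angle between the x axis of case_c and the x axis of feed_home, either way round below 0.04 rad and contact force between case_c and feed above 3 N))).
It fails at once if a case is tipped over (more than 0.4 rad from upright) (angle between any of case_a, case_b, case_c's own z axis and vertical above 0.4 rad).
It fails at once if a case is dropped or thrown: it moves faster than 0.45 m/s with no finger on it (a free fall of about 10 mm) ((linear speed of case_a above 0.45 m/s and contact force between the fingers and case_a below 0.1 N) or (linear speed of case_b above 0.45 m/s and contact force between the fingers and case_b below 0.1 N) or (linear speed of case_c above 0.45 m/s and contact force between the fingers and case_c below 0.1 N)).
It fails at once if a bystander is disturbed: the gear cover pushed more than 15 mm, the clear lid lifted over 0.15 rad, or the gearbox pushed with over 10 N (distance of gear_cover from where it was at the start of the episode above 0.015 m or value of joint parts_lid above 0.15 rad or contact force between any of the arm, the fingers and gearbox above 10 N).
It also fails if it takes over 66 s, if anything falls off the work surface, if the arm or the gripper's body presses on something with over 40 N, if the wrist force passes 120 N, or if a joint passes its speed limit or range.

## Working session

There is one attempt and no reset: what is moved stays moved. The work goes in short steps, Python scripts to look and compute and a tool call to move; the robot and the scene stay as the last step left them, time stands still between calls to the robot, and variables do not carry over. Pictures are saved under pics/ and viewed, at most 10 in all, crops included, and the job is handed in when it is done.

Besides the shell and the picture viewer there is one more tool, called after ">>>" as name([rows], argument=value, ...), one row to a line, values as JSON. carry_out: Moves the arm, as the interface text tells. Its arguments: {"type":"object","properties":{"motion":{"type":"array"}},"required":["motion"]}

```bash
mkdir -p pics
cat > h.py <<'E'
from bench import *
import numpy as np, cv2
from scipy.spatial.transform import Rotation as R
def grab(n,f=None):
    i=get_image(n)
    if f: cv2.imwrite('pics/'+f,i['color'])
    return i
def cast(i,uv,z):
    uv=np.atleast_2d(np.array(uv,float)); d=np.c_[uv,np.ones(len(uv))]@np.linalg.inv(i['mtx']).T
    d=d@R.from_quat(i['orientation']).as_matrix().T; p=np.array(i['position'],float)
    return p+d*((z-p[2])/d[:,2])[:,None]
def proj(i,P):
    P=np.atleast_2d(np.array(P,float)); c=(P-np.array(i['position']))@R.from_quat(i['orientation']).as_matrix()
    q=c@np.array(i['mtx']).T; return q[:,:2]/q[:,2:]
def rel(x,y,z,yaw=None):
    "shift in tool axes to reach world point; and tool-y azimuth"
    s=read_state(); M=R.from_quat(s['ee_rot']).as_matrix()
    return M.T@(np.array([x,y,z])-np.array(s['position'])), np.degrees(np.arctan2(M[1,1],M[0,1]))
E
python3 - <<'E'
from h import *
for n in('top','scene'):
    i=grab(n,n+'0.png'); print(n,np.round(i['position']),np.round(R.from_quat(i['orientation']).as_matrix(),3).tolist(),i['mtx'][0])
s=read_state(); print(s); print(R.from_quat(s['ee_rot']).as_matrix().round(3))
E
```

```text
top [446.  -8. 927.] [[-0.005, -0.983, 0.184], [-1.0, 0.005, 0.0], [-0.001, -0.184, -0.983]] [485.24480581   0.         314.35968675]
scene [1315. -539.  995.] [[0.608, 0.575, -0.547], [0.794, -0.442, 0.418], [-0.001, -0.688, -0.725]] [547.13157821   0.         320.6384337 ]
{'clock': 0.1, 'joints': array([-8.60413025e-01,  3.85498083e-01,  6.76944306e-03, -4.38568024e-04,
       -1.19397102e+00, -2.58589891e-01]), 'joint_vel': array([-0.00135658, -0.00172852,  0.00133985,  0.00067793, -0.00035321,
       -0.00062039]), 'joint_efforts': array([-3.95075467e-04, -3.93319309e+01,  1.88928992e+01,  4.19798657e+00,
       -2.58171654e-03,  8.02255862e-08]), 'position': array([ 272.666464  , -561.84985666,  244.32199838]), 'ee_rot': array([-2.23901440e-01,  9.74611306e-01,  9.37074576e-04, -2.62878272e-04]), 'contact_force': array([ 0.96513886, -0.05799663,  0.10919163]), 'wrist_torque': array([-0.01739993,  0.00965332, -0.00489518]), 'grasp_force': 0.0, 'gripper_width': 85.38744338894851}
[[-0.9   -0.436 -0.001]
 [-0.436  0.9    0.002]
 [ 0.     0.002 -1.   ]]
```

View pics/top0.png

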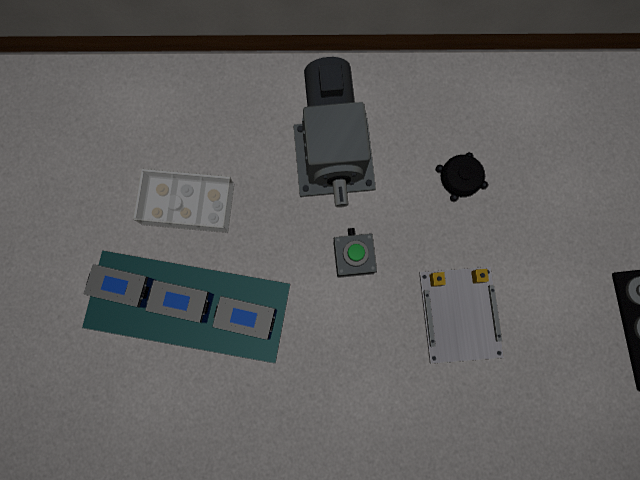

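View pics/scene0.png

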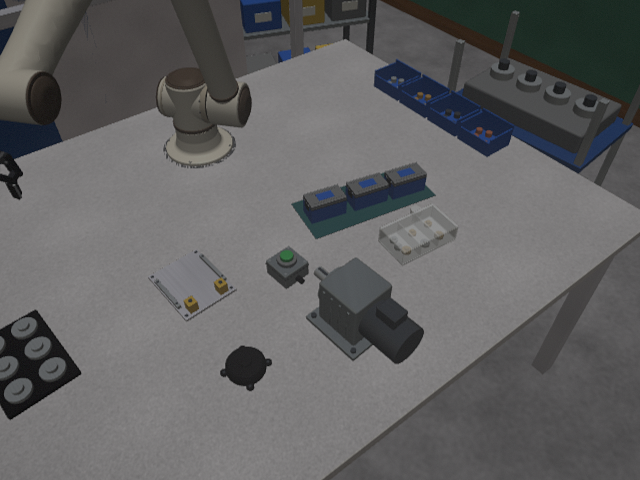

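The top view shows the mat with three cases (labels at about (115,285), (176,301) and (243,318)). The feed plate is at (462,315) with its stops at (438,279) and (481,275), and the button is at (356,253). The scene view shows the same layout, with all three cases upright. Next I'll measure these points.

```bash
cat >> h.py <<'E'
def blobs(img,lo,hi,amin,box=None):
    h=cv2.cvtColor(img,cv2.COLOR_BGR2HSV); m=cv2.inRange(h,np.array(lo),np.array(hi))
    if box: k=np.zeros_like(m); x0,y0,x1,y1=box; k[y0:y1,x0:x1]=1; m*=k
    cs,_=cv2.findContours(m,cv2.RETR_EXTERNAL,cv2.CHAIN_APPROX_NONE)
    o=[]
    for c in cs:
        if cv2.contourArea(c)>=amin:
            M=cv2.moments(c); o.append((M['m10']/M['m00'],M['m01']/M['m00'],cv2.contourArea(c),c))
    return sorted(o,key=lambda t:t[0])
def tri(i,a,j,b):
    p,q=np.array(i['position'],float),np.array(j['position'],float)
    u=cast(i,a,0)[0]-p; v=cast(j,b,0)[0]-q; u/=np.linalg.norm(u); v/=np.linalg.norm(v)
    A=np.c_[u,-v]; t=np.linalg.lstsq(A,q-p,rcond=None)[0]; x,y=p+u*t[0],q+v*t[1]
    return ((x+y)/2).round(1),np.linalg.norm(x-y).round(1)
E
python3 - <<'E'
from h import *
t=grab('top'); s=grab('scene')
def rect(i,c,z):
    P=cast(i,c[:,0,:],z)[:,:2].astype(np.float32); r=cv2.minAreaRect(P); return np.round(r[0],1),np.round(r[1],1),round(r[2],1)
for name,lo,hi,a,bt,bs in(('label',(100,150,120),(125,255,255),30,(60,220,300,370),(290,150,450,240)),('green',(50,120,60),(75,255,255),40,(320,220,390,290),(250,230,320,290)),('yellow',(15,120,80),(35,255,255),30,(400,250,520,300),(150,260,250,330))):
    T=blobs(t['color'],lo,hi,a,bt); S=blobs(s['color'],lo,hi,a,bs)
    print(name,[np.round(b[:3]).tolist() for b in T],[np.round(b[:3]).tolist() for b in S])
    zz={'label':61,'green':52,'yellow':36}[name]
    for b in T: print('  top',cast(t,b[:2],zz)[0].round(1),rect(t,b[3],zz))
    for b in S: print('  scn',cast(s,b[:2],zz)[0].round(1),rect(s,b[3],zz))
    if len(T)==len(S):
        S2=S[::-1] if name=='label' else S
        print([tri(t,a[:2],s,b[:2]) for a,b in zip(T,S2)])
c=t['color'][215:375,60:300]; d=t['color'][235:375,400:520]
cv2.imwrite('pics/crop1.png',np.hstack([cv2.resize(c,(440,293)),cv2.resize(d,(342,293))]) if 0 else cv2.resize(d,None,fx=4,fy=4,interpolation=cv2.INTER_CUBIC))
E
```

```text
label [[243.0, 317.0, 298.0]] []
  top [470.6 118.7  61. ] (array([470.4, 118.8]), array([42.7, 24.3]), 76.9)
green [[356.0, 252.0, 202.0]] [[286.0, 255.0, 68.0]]
  top [587.7 -83.4  52. ] (array([587.9, -83.2]), array([29.7, 28.8]), 44.0)
  scn [574.8 -75.5  52. ] (array([575.5, -75.5]), array([25.8, 25.6]), 55.4)
[(array([585.5, -82.3,  65.6]), np.float64(0.0))]
yellow [[439.0, 278.0, 126.0], [482.0, 275.0, 124.0]] [[190.0, 301.0, 68.0], [220.0, 283.0, 62.0]]
  top [ 540.1 -236.1   36. ] (array([ 540.1, -236.1]), array([23.8, 21.1]), 4.0)
  top [ 545.8 -315.7   36. ] (array([ 545.9, -316. ]), array([21.6, 22.2]), 89.7)
  scn [ 547.3 -316.7   36. ] (array([ 547.2, -316.9]), array([22.4, 20.8]), 6.5)
  scn [ 541.7 -237.2   36. ] (array([ 541.5, -237.5]), array([23.3, 20.3]), 4.2)
[(array([ 530.1, -278.4,  -10.7]), np.float64(66.6)), (array([ 557. , -273.7,   82.5]), np.float64(59.9))]
```

View pics/crop1.png

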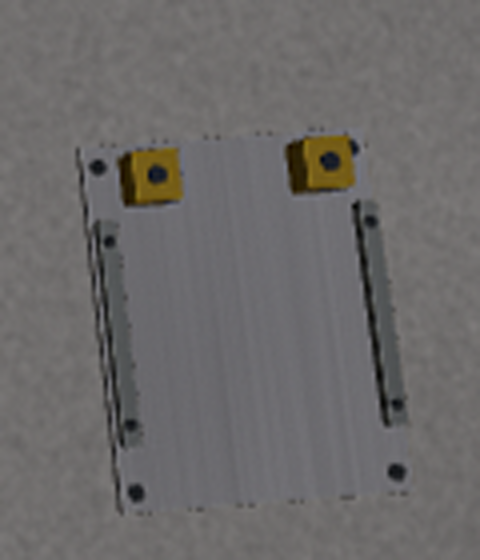

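The crop shows the plate with yellow stops at the top (about (157,175) and (330,160) in the crop) and the side guides, yawed by about 4°. The stops from both views agree at z=36, and the button top comes out at about z=65. The label thresholds need loosening.

Run:
```python
from h import *
t=grab('top'); s=grab('scene')
h=cv2.cvtColor(t['color'],cv2.COLOR_BGR2HSV); print(h[285,115],h[301,176],h[317,243]); hs=cv2.cvtColor(s['color'],cv2.COLOR_BGR2HSV); print(hs[196,325],hs[183,368],hs[173,406],hs[212,325])
T=blobs(t['color'],(100,130,115),(125,255,255),60,(60,220,300,370)); S=blobs(s['color'],(100,120,105),(125,255,255),15,(290,150,450,230))
for b in T: 
    r=cv2.minAreaRect(cast(t,b[3][:,0,:],61)[:,:2].astype(np.float32)); print(np.round(b[:3]),cast(t,b[:2],61)[0].round(1),np.round(r[1]),round(r[2],1))
for b in S: print('s',np.round(b[:3]),cast(s,b[:2],61)[0].round(1))
if len(T)==len(S): print([tri(t,a[:2],s,b[:2]) for a,b in zip(T,S[::-1])])
# button cylinder, two views
print(tri(t,(356,252.3),s,(286.5,255)))
# guide/mat edges
m=blobs(t['color'],(70,60,30),(95,255,255),1000,(60,220,300,380))
for b in m: r=cv2.minAreaRect(cast(t,b[3][:,0,:],3)[:,:2].astype(np.float32)); print('mat',r)
for p in (330,205),(345,205),(341,183),(300,195),(372,190): print(cast(t,p,82 if p[1]>200 else 0)[0].round())
```

```text
[109 200 112] [109 196 117] [109 188 122]
[111 161 117] [111 163 117] [110 165 116] [111 125  63]
[176. 301. 294.] [500.1 238.5  61. ] [43. 25.] 78.2
[243. 317. 316.] [470.5 118.7  61. ] [43. 25.] 76.9
s [324. 195.  81.] [469.4 119.1  61. ]
s [367. 183.  75.] [499.  238.6  61. ]
s [405. 172.  70.] [528.  350.5  61. ]
(array([585.1, -82.1,  64.2]), np.float64(1.0))
mat ((495.25799560546875, 234.65005493164062), (368.43511962890625, 148.63658142089844), 79.62751007080078)
[668. -36.  82.]
[668. -63.  82.]
[735. -61.   0.]
[711.  20.   0.]
[ 720. -122.    0.]
```

The two views agree on the lids at z=61: cases at (470,119), (499.5,238.5) and (528,351). Their long axis is at about 77° azimuth. I'll move over the nearest case.

>>> carry_out([
  [0, 0, -0.178, -41.5, 46, 0, 1],
  [0, 0, -0.356, -83, 92, 0, 1],
  [0, 0, -0.534, -124.5, 138, 0, 1],
  [0, 0, -0.712, -166, 184, 0, 1],
  [0, 0, -0.89, -207, 230, 0, 1],
])

```text
clock: 0.92
position: [358.9, -263.2, 245.6]
ee_rot: [-0.624, 0.782, -0.0, 0.0]
contact_force: [0.8, 0.8, 0.3]
gripper_width: 85.3
grasp_force: 0.0
```

>>> carry_out([
  [0, 0, 0, -60, -3, 0, 1],
  [0, 0, 0, -120, -6, 0, 1],
  [0, 0, 0, -180, -9, 0, 1],
  [0, 0, 0, -240, -12, 0, 1],
  [0, 0, 0, -300, -15, 0, 1],
])

```text
clock: 1.55
position: [441.6, 25.9, 245.8]
ee_rot: [-0.622, 0.783, -0.0, 0.001]
contact_force: [0.9, -0.3, 0.4]
gripper_width: 85.5
grasp_force: 0.0
```

>>> carry_out([
  [0, 0, 0, -50, -3, 20, 1],
  [0, 0, 0, -80, -5, 40, 1],
  [0, 0, 0, -99, -6, 50, 1],
  [0, 0, 0, -99, -6, 50, 1],
])

```text
clock: 2.05
position: [469.7, 119.3, 194.7]
ee_rot: [-0.622, 0.783, 0.0, -0.001]
contact_force: [-0.0, -1.0, 0.4]
gripper_width: 85.6
grasp_force: 0.0
```

Run:
```python
from h import *
s=read_state(); print(s['clock'],s['position'],rel(470.5,118.8,61),s['contact_force'])
w=grab('wrist','w1.png'); print(w['position'],R.from_quat(w['orientation']).as_matrix().round(2).tolist())
print(proj(w,[[470.5,118.8,61],[499.5,238.5,61]]))
```

```text
2.05 [469.68170774 119.2999337  194.70420388] (array([ 1.32260719e-01, -1.05606568e+00,  1.33703406e+02]), np.float64(166.94486869054177)) [-0.0465984  -1.0314612   0.42260911]
[454.71407379  51.76217225 322.73797338] [[-0.97, 0.22, 0.06], [0.23, 0.94, 0.27], [0.0, 0.27, -0.96]]
[[322.11588653 231.81270155]
 [320.51737482 397.7925539 ]]
```

View pics/w1.png

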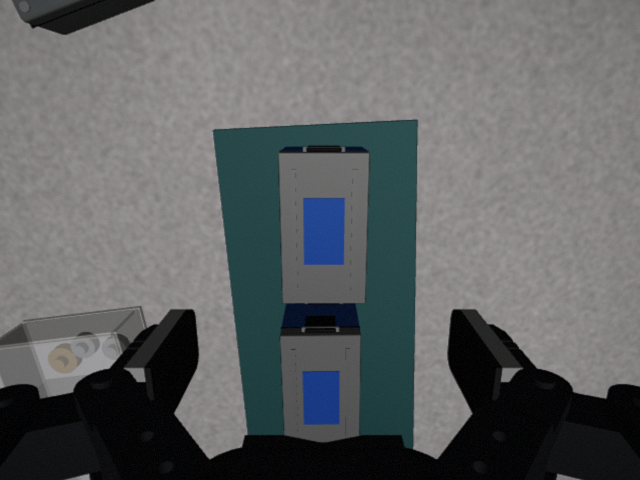

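The wrist view confirms the nearest case is centred and aligned (label at (324,231), predicted (322,232)). I'll descend, grip, lift slightly and weigh it.

>>> carry_out([
  [0, 0, 0, 0, -1, 55, 1],
  [0, 0, 0, 0, -1, 110, 1],
  [0, 0, 0, 0, -1, 145, 1],
  [0, 0, 0, 0, -1, 162, 1],
  [0, 0, 0, 0, -1, 168, 1],
])

```text
clock: 2.72
position: [470.7, 117.6, 27.2]
ee_rot: [-0.621, 0.784, -0.0, -0.0]
contact_force: [-0.5, 0.5, -0.1]
gripper_width: 85.3
grasp_force: 0.0
```

>>> carry_out([
  [0, 0, 0, 0, 0, 0, -1],
  [0, 0, 0, 0, 0, 0, -1],
  [0, 0, 0, 0, 0, 0, -1],
  [0, 0, 0, 0, 0, 0, -1],
  [0, 0, 0, 0, 0, 0, -1],
])

```text
clock: 3.35
position: [471.4, 118.9, 28.6]
ee_rot: [-0.622, 0.783, -0.0, 0.001]
contact_force: [-0.3, -1.3, 7.1]
gripper_width: 55.6
grasp_force: 64.5
```

>>> carry_out([
  [0, 0, 0, 0, 0, -5, -1],
  [0, 0, 0, 0, 0, -10, -1],
  [0, 0, 0, 0, 0, -15, -1],
  [0, 0, 0, 0, 0, -15, -1],
  [0, 0, 0, 0, 0, -15, -1],
])

```text
clock: 3.98
position: [470.6, 118.6, 42.2]
ee_rot: [-0.622, 0.783, 0.0, -0.0]
contact_force: [-0.7, -0.2, -1.5]
gripper_width: 55.4
grasp_force: 63.9
```

>>> carry_out([
  [0, 0, 0, 0, 0, 0, -1],
  [0, 0, 0, 0, 0, 0, -1],
])

```text
clock: 4.22
position: [470.6, 118.6, 42.1]
ee_rot: [-0.622, 0.783, 0.0, -0.0]
contact_force: [0.8, -0.5, -1.9]
gripper_width: 55.3
grasp_force: 63.9
```

About 1.7 N, so this one is empty. I'll set it down and go to the middle case.

>>> carry_out([
  [0, 0, 0, 0, 0, 6, -1],
  [0, 0, 0, 0, 0, 11, -1],
  [0, 0, 0, 0, 0, 14, -1],
  [0, 0, 0, 0, 0, 14.5, -1],
])

```text
clock: 4.72
position: [470.3, 118.4, 28.6]
ee_rot: [-0.622, 0.783, -0.0, -0.001]
contact_force: [-5.0, -0.7, 11.4]
gripper_width: 55.2
grasp_force: 64.9
```

>>> carry_out([
  [0, 0, 0, 0, 0, 0, 1],
  [0, 0, 0, 0, 0, 0, 1],
  [0, 0, 0, 0, 0, 0, 1],
  [0, 0, 0, 0, 0, -15, 1],
  [0, 0, 0, 0, 0, -60, 1],
])

```text
clock: 5.35
position: [469.3, 117.7, 86.4]
ee_rot: [-0.622, 0.783, 0.0, -0.003]
contact_force: [0.5, 0.9, 1.0]
gripper_width: 85.5
grasp_force: 0.0
```

>>> carry_out([
  [0, 0, -0.02, -50, 0, -5, 1],
  [0, 0, -0.02, -100, -1, -5, 1],
  [0, 0, -0.02, -123, -1, 0, 1],
  [0, 0, -0.02, -123, -1, 0, 1],
])

```text
clock: 5.85
position: [499.2, 239.0, 86.7]
ee_rot: [-0.63, 0.777, 0.0, -0.001]
contact_force: [-1.1, -1.1, 0.6]
gripper_width: 85.1
grasp_force: 0.0
```

Run:
```python
from h import *
s=read_state(); print(s['clock'],s['position'],rel(499.5,238.5,61),s['contact_force'])
t=grab('top')
for p in (145,228),(185,230),(228,232): print(cast(t,p,0)[0].round(),cast(t,p,45)[0].round())
w=grab('wrist')
for b in blobs(w['color'],(100,130,115),(125,255,255),200): print(np.round(b[:3]),cast(w,b[:2],61)[0].round(1))
```

```text
5.85 [499.22288574 238.97015629  86.70497979] (array([ 0.36751539, -0.40029452, 25.70502911]), np.float64(168.10716848861082)) [-1.14995678 -1.11624723  0.61578686]
[645. 323.   0.] [636. 307.  45.]
[641. 245.   0.] [632. 232.  45.]
[637. 161.   0.] [627. 152.  45.]
[ 324.  303. 6586.] [499.1 238.2  61. ]
[ 332.   10. 1551.] [475.  136.9  61. ]
```

Centred over the middle case. Weighing it.

>>> carry_out([
  [0, 0, 0, 0, 0, 30, 1],
  [0, 0, 0, 0, 0, 52, 1],
  [0, 0, 0, 0, 0, 60, 1],
])

```text
clock: 6.32
position: [498.6, 236.3, 26.6]
ee_rot: [-0.629, 0.777, -0.0, -0.002]
contact_force: [-0.0, -0.2, 0.5]
gripper_width: 85.1
grasp_force: 0.0
```

>>> carry_out([
  [0, 0, 0, 0, 0, 0, -1],
  [0, 0, 0, 0, 0, 0, -1],
  [0, 0, 0, 0, 0, 0, -1],
  [0, 0, 0, 0, 0, 0, -1],
  [0, 0, 0, 0, 0, 0, -1],
])

```text
clock: 6.95
position: [499.7, 238.3, 28.8]
ee_rot: [-0.629, 0.777, -0.0, 0.0]
contact_force: [-1.0, 0.1, 6.2]
gripper_width: 55.4
grasp_force: 66.4
```

>>> carry_out([
  [0, 0, 0, 0, 0, -5, -1],
  [0, 0, 0, 0, 0, -10, -1],
  [0, 0, 0, 0, 0, -15, -1],
  [0, 0, 0, 0, 0, -15, -1],
  [0, 0, 0, 0, 0, -15, -1],
])

```text
clock: 7.58
position: [499.4, 238.1, 42.7]
ee_rot: [-0.629, 0.777, 0.0, -0.0]
contact_force: [-0.0, -0.3, -5.7]
gripper_width: 55.8
grasp_force: 65.4
```

>>> carry_out([
  [0, 0, 0, 0, 0, 0, -1],
  [0, 0, 0, 0, 0, 0, -1],
])

```text
clock: 7.82
position: [499.5, 238.1, 42.7]
ee_rot: [-0.629, 0.777, 0.0, -0.0]
contact_force: [0.1, 0.2, -6.2]
gripper_width: 55.5
grasp_force: 65.4
```

About 6 N, so the middle case is the full one. I'll lift it clear and measure the feed's bolts for the centreline and yaw.

>>> carry_out([
  [0, 0, 0, 0, 0, -20, -1],
  [0, 0, 0, 0, 0, -50, -1],
  [0, 0, 0, 0, 0, -90, -1],
  [0, 0, 0, 0, 0, -120, -1],
  [0, 0, 0, 0, 0, -130, -1],
])

```text
clock: 8.45
position: [500.2, 238.7, 174.7]
ee_rot: [-0.63, 0.777, 0.0, 0.002]
contact_force: [0.2, -0.1, -5.4]
gripper_width: 55.6
grasp_force: 65.9
```

```bash
cat > m.py <<'E'
from h import *
s=read_state(); print(s['clock'],s['position'],s['gripper_width'])
t=grab('top'); g=cv2.cvtColor(t['color'],cv2.COLOR_BGR2GRAY)
up=cv2.resize(g,None,fx=4,fy=4,interpolation=cv2.INTER_CUBIC)
P={}
for n,(u,v),z in (('pTL',(97,167),8),('pBL',(136,492),8),('pBR',(396,472),8),('pTR',(352,147),8),('gTL',(109,241),18),('gBL',(130,425),18),('gTR',(370,220),18),('gBR',(398,404),18),('sL',(157,175),36),('sR',(330,160),36)):
    U,V=u+1600,v+940; k=up[V-11:V+12,U-11:U+12].astype(float); w=np.clip(np.percentile(k,45)*0.8-k,0,None)
    yy,xx=np.mgrid[-11:12,-11:12]; w*=(xx**2+yy**2<100); c=((U+(w*xx).sum()/w.sum()+.5)/4-.5,(V+(w*yy).sum()/w.sum()+.5)/4-.5)
    P[n]=cast(t,c,z)[0][:2]; print(n,np.round(c,1),P[n].round(1))
az=lambda a,b:np.degrees(np.arctan2(*(P[b]-P[a])[::-1])).round(2)
print('x az',az('pBL','pTL'),az('pBR','pTR'),az('gBL','gTL'),az('gBR','gTR'),'y az-90',[az(a,b)-90 for a,b in(('pBR','pBL'),('gTR','gTL'),('gBR','gBL'),('sR','sL'))])
for a,b in(('pBR','pBL'),('pTR','pTL'),('gTR','gTL'),('gBR','gBL'),('sR','sL')): print(a[0:2],((P[a]+P[b])/2).round(1),np.linalg.norm(P[a]-P[b]).round(1))
E
python3 m.py
```

```text
8.45 [500.17238648 238.70637111 174.71572196] 55.583936583570996
pTL [424.  276.3] [ 547.1 -215.6]
pBL [433.5 357.8] [ 396.4 -226.1]
pBR [498.6 352.5] [ 405.3 -346.6]
pTR [487.9 271.4] [ 555.9 -337.6]
gTL [426.8 294.9] [ 511.2 -217. ]
gBL [432.2 340.7] [ 427.5 -222.8]
gTR [492.2 289.8] [ 520.  -339.5]
gBR [498.8 335.6] [ 436.  -345.6]
sL [438.5 278.1] [ 540.5 -235.8]
sR [481.7 274.7] [ 546.3 -315.8]
x az 4.01 3.41 4.01 4.11 y az-90 [np.float64(4.200000000000003), np.float64(4.109999999999999), np.float64(3.989999999999995), np.float64(4.180000000000007)]
pB [ 400.9 -286.4] 120.8
pT [ 551.5 -276.6] 122.4
gT [ 515.6 -278.3] 122.9
gB [ 431.7 -284.2] 123.0
sR [ 543.4 -275.8] 80.2
```

Yaw is 4.1° and the home point is about (503.5,-279.2); the bolt spacings agree. Carrying the case over.

>>> carry_out([
  [0, 0, -0.04, 25, -4, 0, -1],
  [0, 0, -0.1, 75, -13, 0, -1],
  [0, 0, -0.16, 130, -23, 0, -1],
  [0, 0, -0.22, 185, -32, 0, -1],
  [0, 0, -0.279, 240, -42, 0, -1],
])

```text
clock: 9.12
position: [489.5, -7.1, 171.1]
ee_rot: [0.732, -0.681, -0.001, 0.001]
contact_force: [1.2, -0.4, -6.3]
gripper_width: 55.5
grasp_force: 65.7
```

>>> carry_out([
  [0, 0, 0, 55, 6, 0, -1],
  [0, 0, 0, 110, 11, 0, -1],
  [0, 0, 0, 165, 17, 0, -1],
  [0, 0, 0, 215, 22, 0, -1],
  [0, 0, 0, 250, 26, 0, -1],
])

```text
clock: 9.75
position: [481.0, -258.3, 170.7]
ee_rot: [0.731, -0.683, -0.002, 0.001]
contact_force: [0.7, 0.6, -5.4]
gripper_width: 55.3
grasp_force: 65.7
```

>>> carry_out([
  [0, 0, 0, 18, 2, 15, -1],
  [0, 0, 0, 25, 2, 40, -1],
  [0, 0, 0, 25, 2, 70, -1],
  [0, 0, 0, 25, 2, 80, -1],
  [0, 0, 0, 25, 2, 80, -1],
])

```text
clock: 10.38
position: [481.6, -281.1, 91.6]
ee_rot: [0.732, -0.682, -0.001, 0.001]
contact_force: [0.0, 0.7, -5.5]
gripper_width: 55.4
grasp_force: 65.5
```

Run:
```python
from h import *
s=read_state(); print(s['clock'],s['position'],rel(483.4,-280.7,34),s['contact_force'],s['gripper_width'])
t=grab('top'); w=grab('wrist')
a=cv2.resize(t['color'][225:375,390:530],(560,600),interpolation=cv2.INTER_CUBIC); cv2.imwrite('pics/t2.png',a)
cv2.imwrite('pics/w2.png',w['color'])
```

```text
10.375 [ 481.61097285 -281.06878717   91.5518994 ] (array([-0.18958239, -1.97513236, 57.54668242]), np.float64(-175.94899524449687)) [ 1.42053264e-03  6.62742651e-01 -5.45531576e+00] 55.415374816576325
```

View pics/w2.png

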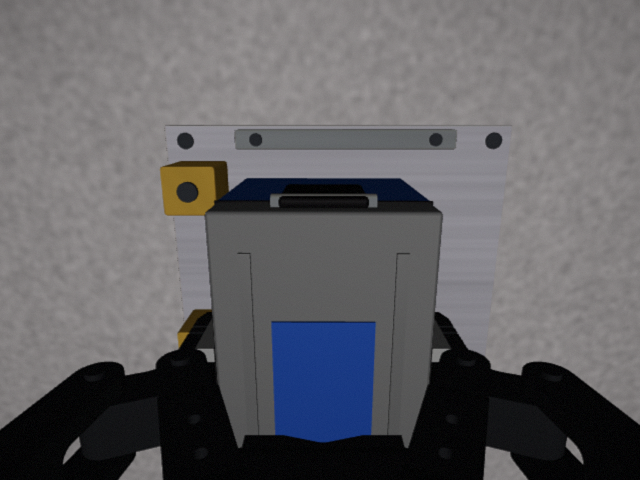

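The wrist view shows the case lid's -y edge at row 210 and the -y guide's inner edge at row 150, and the two are parallel. Checking the lateral fit numerically.

Run:
```python
from h import *
w=grab('wrist')
e=np.array([-0.0715,0.9974])   # feed y axis
o=np.array([481.5,-280.8])
for n,p,z in(('lid -y edge',(323,210),124),('latch',(323,195),120),('guide inner',(323,150),18),('guide outer',(323,129),18),('bolt1',(256,140),18),('bolt2',(436,140),18),('stop bolt',(187,192),36)):
    c=cast(w,p,z)[0]; print(n,c.round(1),'feed y',((c[:2]-o)@e).round(1))
print(((read_state()['position'][:2]-o)@e).round(1))
```

```text
lid -y edge [ 487.2 -330.4  124. ] feed y -49.9
latch [ 487.4 -333.2  120. ] feed y -52.7
guide inner [ 487.7 -336.9   18. ] feed y -56.4
guide outer [ 488.4 -346.5   18. ] feed y -66.0
bolt1 [ 519.3 -339.3   18. ] feed y -61.0
bolt2 [ 435.4 -345.3   18. ] feed y -61.0
stop bolt [ 546.3 -315.8   36. ] feed y -39.5
-0.9
```

Centred within 1 mm, so I'll lower it gently.

>>> carry_out([
  [0, 0, 0, 0, -2, 20, -1],
  [0, 0, 0, 0, -2, 40, -1],
  [0, 0, 0, 0, -2, 50, -1],
  [0, 0, 0, 0, -2, 54, -1],
  [0, 0, 0, 0, -2, 56, -1],
])

```text
clock: 11.15
position: [484.8, -281.6, 37.4]
ee_rot: [0.732, -0.682, 0.001, -0.0]
contact_force: [-0.8, 1.3, -4.7]
gripper_width: 55.3
grasp_force: 65.7
```

>>> carry_out([
  [0, 0, 0, 0, 0, 0.7, -1],
  [0, 0, 0, 0, 0, 1.4, -1],
  [0, 0, 0, 0, 0, 1.4, -1],
])

```text
clock: 11.52
position: [484.3, -281.5, 35.6]
ee_rot: [0.731, -0.682, 0.0, -0.0]
contact_force: [-0.3, 0.3, -5.6]
gripper_width: 55.7
grasp_force: 65.7
```

>>> carry_out([
  [0, 0, 0, 0, 0, 0.7, -1],
  [0, 0, 0, 0, 0, 1.4, -1],
  [0, 0, 0, 0, 0, 1.4, -1],
])

```text
clock: 11.9
position: [484.1, -281.4, 33.9]
ee_rot: [0.731, -0.682, -0.0, 0.0]
contact_force: [-0.3, 0.9, -6.4]
gripper_width: 55.4
grasp_force: 65.7
```

>>> carry_out([
  [0, 0, 0, 0, 0, 0.4, -1],
  [0, 0, 0, 0, 0, 0.4, -1],
])

```text
clock: 12.15
position: [484.2, -281.4, 33.8]
ee_rot: [0.731, -0.682, 0.0, 0.0]
contact_force: [-0.4, 0.3, -3.8]
gripper_width: 55.5
grasp_force: 66.2
```

Contact with the plate. Sliding towards the stops (tool -y).

>>> carry_out([
  [0, 0, 0, 0, -3, 0.2, -1],
  [0, 0, 0, 0, -6, 0.2, -1],
  [0, 0, 0, 0, -9, 0.2, -1],
  [0, 0, 0, 0, -12, 0.2, -1],
  [0, 0, 0, 0, -15, 0.2, -1],
])

```text
clock: 12.78
position: [498.3, -280.5, 33.9]
ee_rot: [0.731, -0.682, -0.001, 0.001]
contact_force: [-6.2, 0.2, 3.4]
gripper_width: 55.3
grasp_force: 66.6
```

>>> carry_out([
  [0, 0, 0, 0, -1, 0, -1],
  [0, 0, 0, 0, -2, 0, -1],
  [0, 0, 0, 0, -3, 0, -1],
  [0, 0, 0, 0, -3, 0, -1],
])

```text
clock: 13.28
position: [501.4, -280.3, 33.9]
ee_rot: [0.731, -0.682, -0.001, 0.001]
contact_force: [-5.3, 0.2, 3.8]
gripper_width: 55.4
grasp_force: 66.8
```

>>> carry_out([
  [0, 0, 0, 0, -1, 0, -1],
  [0, 0, 0, 0, -2, 0, -1],
  [0, 0, 0, 0, -2, 0, -1],
])

```text
clock: 13.65
position: [501.9, -280.3, 33.9]
ee_rot: [0.732, -0.682, -0.002, 0.001]
contact_force: [-8.5, -1.0, 5.7]
gripper_width: 55.0
grasp_force: 67.2
```

>>> carry_out([
  [0, 0, 0, 0, -1, 0, -1],
  [0, 0, 0, 0, -1, 0, -1],
])

```text
clock: 13.9
position: [502.0, -280.3, 34.0]
ee_rot: [0.732, -0.682, -0.003, 0.002]
contact_force: [-10.9, -0.9, 8.7]
gripper_width: 55.5
grasp_force: 67.4
```

>>> carry_out([
  [0, 0, 0, 0, -0.5, 0, -1],
  [0, 0, 0, 0, -0.5, 0, -1],
])

```text
clock: 14.15
position: [502.0, -280.3, 34.0]
ee_rot: [0.732, -0.682, -0.003, 0.002]
contact_force: [-11.5, -2.0, 8.7]
gripper_width: 55.6
grasp_force: 67.4
```

It stalled with the force rising, so it's against the stops. Releasing and checking.

>>> carry_out([
  [0, 0, 0, 0, 0, 0, 1],
  [0, 0, 0, 0, 0, 0, 1],
  [0, 0, 0, 0, 2, 0, 1],
  [0, 0, 0, 0, 2, -20, 1],
  [0, 0, 0, 0, 2, -70, 1],
])

```text
clock: 14.78
position: [502.4, -279.5, 101.8]
ee_rot: [0.731, -0.682, -0.002, 0.001]
contact_force: [0.6, 0.1, -0.1]
gripper_width: 85.3
grasp_force: 0.0
```

>>> carry_out([
  [0, 0, 0, 40, 0, -55, 1],
  [0, 0, 0, 60, 0, -100, 1],
  [0, 0, 0, 60, 0, -100, 1],
])

```text
clock: 15.15
position: [510.5, -342.4, 208.6]
ee_rot: [0.731, -0.682, 0.006, -0.002]
contact_force: [1.1, 0.1, -0.1]
gripper_width: 84.9
grasp_force: 0.0
```

Run:
```python
from h import *
s=read_state(); print(s['clock'],s['position'],s['contact_force'])
w=grab('wrist','w3.png'); o=np.array([481.5,-280.8]); X=np.array([.9974,.0715]); Y=np.array([-.0715,.9974])
for b in blobs(w['color'],(100,130,115),(125,255,255),300):
    P=cast(w,b[3][:,0,:],66)[:,:2]; r=cv2.minAreaRect(P.astype(np.float32)); c=np.array(r[0]); print('label',np.round(b[:3]),c,'feed xy',(c-o)@X,(c-o)@Y,r[1:])
for b in blobs(w['color'],(15,120,80),(35,255,255),100): print('stop',np.round(b[:3]), cv2.boundingRect(b[3]))
```

```text
15.15 [ 510.51985299 -342.42922839  208.64302665] [ 1.14537506  0.06559777 -0.14743572]
label [332. 302. 774.] [ 502.97793579 -289.09765625] feed xy 20.828810736083984 -9.811754752807605 ((24.430755615234375, 24.070354461669922), 4.187756061553955)
stop [276. 250. 728.] (262, 237, 31, 27)
stop [279. 346. 587.] (266, 334, 27, 25)
```

View pics/w3.png

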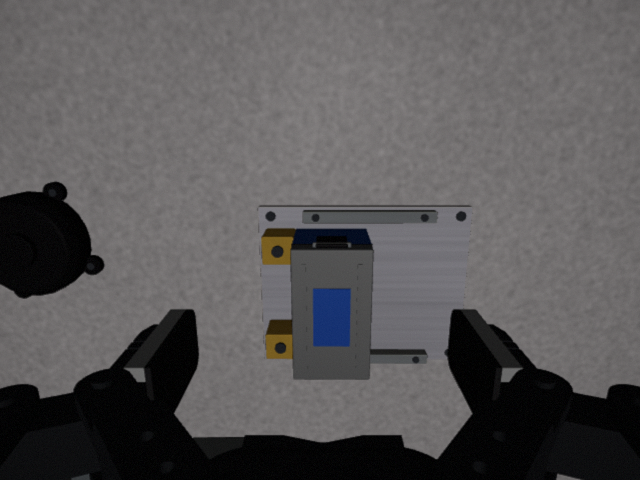

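The wrist view shows the released case square against both stops ((277,250) and (280,346)), with yaw 4.2°. As a safeguard I'll push it gently from behind with closed fingers.

>>> carry_out([
  [0, 0, 0, -30, 30, 0, -1],
  [0, 0, 0, -60, 61, 0, -1],
  [0, 0, 0, -60, 61, 50, -1],
  [0, 0, 0, -60, 61, 100, -1],
  [0, 0, 0, -60, 61, 100, -1],
])

```text
clock: 15.82
position: [439.4, -282.7, 99.3]
ee_rot: [0.731, -0.682, -0.005, 0.002]
contact_force: [0.5, -0.2, 0.6]
gripper_width: 0.4
grasp_force: 0.0
```

Run:
```python
from h import *
s=read_state(); print(s['clock'],s['position'],s['gripper_width'],rel(441.6,-283.7,32))
```

```text
15.825 [ 439.35734816 -282.70457982   99.27254081] 0.38776388240147275 (array([ 1.44313008, -2.8566582 , 67.24114793]), np.float64(-175.98314013689424))
```

>>> carry_out([
  [0, 0, 0, 1, 0, 30, -1],
  [0, 0, 0, 1, 0, 55, -1],
  [0, 0, 0, 1, 0, 67, -1],
  [0, 0, 0, 1, 0, 67, -1],
])

```text
clock: 16.32
position: [443.2, -285.4, 36.7]
ee_rot: [0.732, -0.682, 0.0, 0.0]
contact_force: [0.0, 0.8, 2.0]
gripper_width: -0.1
grasp_force: 0.0
```

>>> carry_out([
  [0, 0, 0, 0, -4, 0, -1],
  [0, 0, 0, 0, -8, 0, -1],
  [0, 0, 0, 0, -12, 0, -1],
  [0, 0, 0, 0, -16, 0, -1],
])

```text
clock: 16.82
position: [451.9, -284.6, 37.3]
ee_rot: [0.731, -0.683, -0.006, 0.004]
contact_force: [-22.3, -8.5, 19.9]
gripper_width: 0.1
grasp_force: 14.4
```

>>> carry_out([
  [0, 0, 0, 0, -2, 0, -1],
  [0, 0, 0, 0, -4, 0, -1],
  [0, 0, 0, 0, -6, 0, -1],
  [0, 0, 0, 0, -6, 0, -1],
])

```text
clock: 17.32
position: [451.8, -284.4, 37.4]
ee_rot: [0.73, -0.684, -0.011, 0.007]
contact_force: [-29.3, -9.8, 26.0]
gripper_width: 0.1
grasp_force: 18.4
```

Firm contact with no further travel, so the case is home. Backing off and verifying.

>>> carry_out([
  [0, 0, 0, 0, 8, 0, -1],
  [0, 0, 0, 0, 25, 0, -1],
  [0, 0, 0, 0, 30, -60, -1],
  [0, 0, 0, 0, 30, -120, -1],
  [0, 0, 0, 0, 30, -165, -1],
])

```text
clock: 17.95
position: [435.5, -286.0, 204.5]
ee_rot: [0.732, -0.682, 0.002, -0.001]
contact_force: [0.8, -0.0, -1.3]
gripper_width: -0.1
grasp_force: 0.0
```

>>> carry_out([
  [0, 0, 0, 40, -20, 0, -1],
  [0, 0, 0, 80, -40, 0, -1],
  [0, 0, 0, 80, -40, 0, -1],
  [0, 0, 0, 80, -40, 0, -1],
])

```text
clock: 18.45
position: [479.9, -362.4, 200.9]
ee_rot: [0.731, -0.682, -0.001, -0.0]
contact_force: [-0.3, 0.2, 0.4]
gripper_width: -0.3
grasp_force: 0.0
```

Run:
```python
from h import *
s=read_state(); print(s['clock'],s['position'],s['contact_force'],s['joints'].round(2))
o=np.array([481.5,-280.8]); X=np.array([.9974,.0715]); Y=np.array([-.0715,.9974])
for n in('wrist','top','scene'):
    w=grab(n,n+'4.png')
    for b in blobs(w['color'],(100,120,70),(118,255,255),60):
        c=cv2.minAreaRect(cast(w,b[3][:,0,:],66)[:,:2].astype(np.float32)); p=np.array(c[0])
        if np.hypot(*(p-[503,-279]))<40: print(n,np.round(b[:3]),'feed xy',((p-o)@X).round(1),((p-o)@Y).round(1),np.round(c[1],1),round(c[2],2))
    for b in blobs(w['color'],(50,120,60),(75,255,255),40):
        if n!='wrist' : print('green',np.round(b[:3]),cast(w,b[:2],64)[0].round(1))
```

```text
18.45 [ 479.90596266 -362.39208167  200.85617859] [-0.34374091  0.15185486  0.41747213] [-0.38  0.38 -0.12 -0.   -1.08  0.45]
wrist [271. 331. 468.] feed xy 28.5 -6.0 [12.3 32.7] 1.77
top [468. 297. 318.] feed xy 22.0 -0.4 [25.5 43.8] 4.07
green [356. 252. 202.] [585.8 -82.4  64. ]
scene [193. 272. 142.] feed xy 20.7 -0.1 [25.2 41.8] 3.44
green [286. 255.  68.] [584.2 -81.3  64. ]
```

View pics/wrist4.png

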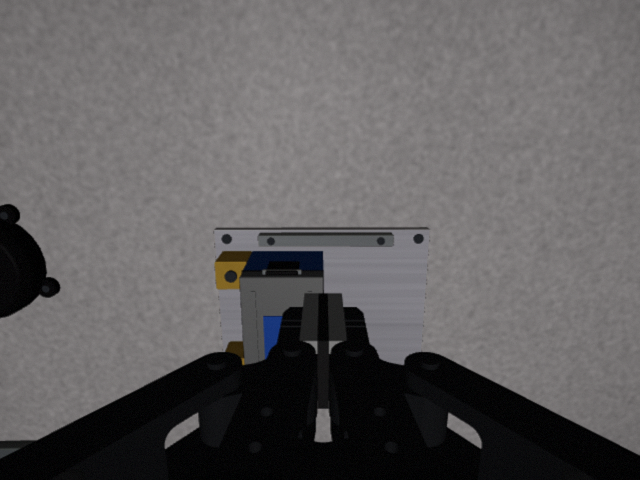

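The case's label measures feed (22.0,-0.4) at yaw 4.1°, so it is flush at home and released. The button is at (585,-82), top at z≈64. Going there with closed fingers.

>>> carry_out([
  [0, 0, 0, -50, -23, 0, -1],
  [0, 0, 0, -105, -48, 0, -1],
  [0, 0, 0, -160, -73, 0, -1],
  [0, 0, 0, -215, -98, 0, -1],
  [0, 0, 0, -250, -115, 0, -1],
])

```text
clock: 19.23
position: [577.8, -102.4, 202.1]
ee_rot: [0.732, -0.681, 0.0, -0.0]
contact_force: [0.2, -0.1, 0.5]
gripper_width: 0.0
grasp_force: 0.0
```

>>> carry_out([
  [0, 0, 0, -22, -10, 20, -1],
  [0, 0, 0, -22, -10, 70, -1],
  [0, 0, 0, -22, -10, 105, -1],
  [0, 0, 0, -22, -10, 105, -1],
])

```text
clock: 19.73
position: [583.7, -82.4, 94.1]
ee_rot: [0.732, -0.682, -0.002, 0.002]
contact_force: [-0.0, 0.5, 0.1]
gripper_width: -0.2
grasp_force: 0.0
```

Run:
```python
from h import *
s=read_state(); print(s['clock'],s['position'],s['contact_force'],rel(585.2,-82,78))
```

```text
19.725 [583.69283882 -82.41057154  94.13569049] [-0.04526506  0.54226103  0.14247194] (array([-0.30367019, -1.63555282, 16.12555   ]), np.float64(-175.95072426167064))
```

>>> carry_out([
  [0, 0, 0, 0, -1, 5, -1],
  [0, 0, 0, 0, -1, 10, -1],
  [0, 0, 0, 0, -1, 14, -1],
  [0, 0, 0, 0, -1, 14, -1],
])

```text
clock: 20.23
position: [587.0, -82.8, 82.5]
ee_rot: [0.731, -0.682, 0.0, -0.0]
contact_force: [0.1, 0.3, 0.1]
gripper_width: -0.2
grasp_force: 0.0
```

>>> carry_out([
  [0, 0, 0, 0, 0, 2, -1],
  [0, 0, 0, 0, 0, 4, -1],
  [0, 0, 0, 0, 0, 4, -1],
])

```text
clock: 20.6
position: [587.4, -82.8, 78.7]
ee_rot: [0.731, -0.682, 0.0, -0.0]
contact_force: [0.1, 0.4, 3.2]
gripper_width: -0.0
grasp_force: 1.3
```

>>> carry_out([
  [0, 0, 0, 0, 0, 2, -1],
  [0, 0, 0, 0, 0, 3, -1],
  [0, 0, 0, 0, 0, 3, -1],
])

```text
clock: 20.98
position: [587.4, -82.8, 75.7]
ee_rot: [0.731, -0.682, 0.0, -0.0]
contact_force: [-0.3, 0.5, 4.3]
gripper_width: 0.1
grasp_force: 2.2
```

>>> carry_out([
  [0, 0, 0, 0, 0, 1.5, -1],
  [0, 0, 0, 0, 0, 3, -1],
  [0, 0, 0, 0, 0, 3, -1],
])

```text
clock: 21.35
position: [587.5, -82.8, 74.9]
ee_rot: [0.732, -0.682, 0.001, -0.0]
contact_force: [-3.9, 0.9, 15.2]
gripper_width: -0.1
grasp_force: 7.9
```

The button bottomed out (15 N, no further travel). I'll retreat, check, and hand in.

>>> carry_out([
  [0, 0, 0, 0, 0, -10, -1],
  [0, 0, 0, 0, 0, -40, -1],
  [0, 0, 0, 0, 0, -90, -1],
  [0, 0, 0, 0, 0, -120, -1],
  [0, 0, 0, 0, 0, -120, -1],
])

```text
clock: 21.98
position: [588.0, -82.5, 194.6]
ee_rot: [0.731, -0.682, 0.001, -0.002]
contact_force: [0.2, -0.3, -0.0]
gripper_width: 0.1
grasp_force: 0.0
```

>>> carry_out([
  [0, 0, 0, 0, 0, 0, -1],
  [0, 0, 0, 0, 0, 0, -1],
  [0, 0, 0, 0, 0, 0, -1],
  [0, 0, 0, 0, 0, 0, -1],
])

```text
clock: 22.48
position: [586.9, -82.8, 191.8]
ee_rot: [0.731, -0.682, -0.0, 0.0]
contact_force: [0.4, 0.6, 0.5]
gripper_width: 0.1
grasp_force: 0.0
```

Run:
```python
from h import *
s=read_state(); print(s['clock'],s['position'],s['contact_force'])
o=np.array([481.5,-280.8]); X=np.array([.9974,.0715]); Y=np.array([-.0715,.9974])
t=grab('top')
for b in blobs(t['color'],(100,120,70),(118,255,255),150):
    p=cast(t,b[:2],66 if b[0]>400 else 61)[0]; print(np.round(b[:3]),p.round(1),((p[:2]-o)@X).round(1),((p[:2]-o)@Y).round(1))
print(job_done())
```

```text
22.475 [586.87615081 -82.76290486 191.80020086] [0.41482077 0.57536494 0.4577952 ]
[114. 285. 320.] [528.6 350.1  61. ] 92.1 625.9
[469. 297. 323.] [ 503.4 -279.4   66. ] 22.0 -0.2
the job is handed in; nothing more can be done
None
```

The full case (the middle one, about 6 N when lifted) measures flush against both stops and is released, I pressed the green button fully after that, and the job is handed in at about 22.5 s; the third case was never lifted, and the final picture did not pick up the label of the empty case I put back.

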